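# Pile the oak L brackets head to tail on the acrylic tiers

## Task

Build the pile of oak L brackets on the low middle tier by sliding the other two onto it, without lifting them: first the one on the tier at the robot's right, then the one on the highest tier, at the robot's left. Each must finish lying flat on the one below, its upturned edge at the opposite end, pushed home against the upturned edge of the bracket beneath and in line with it, so the pile stands balanced. Leave the bottom bracket, the egg cups and everything else where they are.

Things in the scene. Friction and masses are not known exactly. Their poses are not given: they have to be found in the camera images.
- stand: Fixed clear acrylic stand, no rims; x from -160 to +75 mm. Origin on the counter, under the bottom bracket; +y is left from the robot. Low tier: y -85 to +57, top 45 mm up; left tier: y +57 to +232, top 82 mm; right tier: y -255 to -85, top 64 mm. Left and right tier tops are 1 mm above the surfaces onto which their brackets slide. Brackets slide along y near x = 0; egg cups stand at x = -125 mm.
- bottom_mid (a point): Oak L bracket, 170 g: base 90 (its x) by 110 (its y) by 18 mm thick, upturned edge over the full width at its +y end, 18 mm thick, 35 mm high in all. Point: middle of the base, 9 mm above its underside. Lies loose on the low tier, upturned edge to the left, backed by the left tier's wall 2 mm away. The next one home on it lies half turned, its middle 18 mm toward this one's -y and 18 mm higher.
- bottom_edge (a point): Middle of the top of that bracket's upturned edge: 46 mm (horizontally) from its _mid point, so _mid to _edge gives the bracket's +y direction, 35 mm above its underside (26 mm above the _mid point). The outer end face is 9 mm farther out.
- right_mid (a point): Oak L bracket, 170 g: base 90 (its x) by 110 (its y) by 18 mm thick, upturned edge over the full width at its +y end, 18 mm thick, 35 mm high in all. Point: middle of the base, 9 mm above its underside. On the right tier, upturned edge outward (right), free end toward the pile. When home, its outer end face is about 12 mm past the right tier's wall.
- right_edge (a point): Middle of the top of that bracket's upturned edge: 46 mm (horizontally) from its _mid point, so _mid to _edge gives the bracket's +y direction, 35 mm above its underside (26 mm above the _mid point). The outer end face is 9 mm farther out.
- left_mid (a point): Oak L bracket, 170 g: base 90 (its x) by 110 (its y) by 18 mm thick, upturned edge over the full width at its +y end, 18 mm thick, 35 mm high in all. Point: middle of the base, 9 mm above its underside. On the left, highest tier, upturned edge outward (left), free end toward the pile. When home, its middle is 18 mm toward the right-hand bracket's -y and 18 mm higher.
- left_edge (a point): Middle of the top of that bracket's upturned edge: 46 mm (horizontally) from its _mid point, so _mid to _edge gives the bracket's +y direction, 35 mm above its underside (26 mm above the _mid point). The outer end face is 9 mm farther out.
- cup_a: Pale ceramic egg cup, 51 mm wide, 60 mm tall, origin under its foot; a bystander, leave it alone: egg cup on the right tier.
- cup_b: Pale ceramic egg cup, 51 mm wide, 60 mm tall, origin under its foot; a bystander, leave it alone: egg cup on the left tier.
- cup_c: Pale ceramic egg cup, 51 mm wide, 60 mm tall, origin under its foot; a bystander, leave it alone: egg cup on the counter.
- cooker: Chrome egg cooker with a translucent lid, 170 mm across, 161 mm tall, origin under its centre; a bystander.
- beaker: White plastic measuring beaker, 86 mm across, 120 mm tall, handle at its +y; a bystander.
- jar: Glass jar with a bamboo lid, 80 mm across, 110 mm tall; a bystander.
- spoon: Wooden spoon lying on the counter at the far left; a bystander.
Things that resemble listed ones, but are neither listed nor needed, are in the scene too. Leave any pink or red look-alike of the part that bears right_mid alone.

How it is judged (in metres and radians):
On the way:
1. the right-hand bracket lies home on the bottom one, at rest, while the left-hand bracket still waits on its tier (y of right_mid in the frame of bottom_mid between -0.03 and -0.013 m and x of right_mid in the frame of bottom_mid between -0.02 and 0.02 m and z of right_mid in the frame of bottom_mid between 0.014 and 0.022 m and y of right_edge in the frame of bottom_mid below -0.03 m and angle between the y axis of right_mid and the y axis of bottom_mid, either way round below 0.15 rad and angle between each of right_mid, bottom_mid's own z axis and vertical below 0.05 rad and linear speed of right below 0.02 m/s and y of left_mid in the frame of stand above 0.09 m), for 0.2 s.
At the end, for the whole second after the job is handed in: Right-hand bracket flat on the bottom one, left-hand one flat on that, each turned half round (0.15 rad), its end within 12 mm of the upturned edge below, within 20 mm sideways, level (0.05 rad), at rest; the bottom bracket within 12 mm of its start (y of right_mid in the frame of bottom_mid between -0.03 and -0.013 m and x of right_mid in the frame of bottom_mid between -0.02 and 0.02 m and z of right_mid in the frame of bottom_mid between 0.014 and 0.022 m and y of right_edge in the frame of bottom_mid below -0.03 m and angle between the y axis of right_mid and the y axis of bottom_mid, either way round below 0.15 rad and angle between each of right_mid, bottom_mid, left_mid, right_mid's own z axis and vertical below 0.05 rad and y of left_mid in the frame of right_mid between -0.03 and -0.013 m and x of left_mid in the frame of right_mid between -0.02 and 0.02 m and z of left_mid in the frame of right_mid between 0.014 and 0.022 m and y of left_edge in the frame of right_mid below -0.03 m and angle between the y axis of left_mid and the y axis of right_mid, either way round below 0.15 rad and distance of bottom_mid from where it was at the start of the episode below 0.012 m and linear speed of each of bottom, right, left below 0.02 m/s); the robot touches nothing.
It fails at once if a sliding bracket is lifted (its middle more than 25 mm above its start height) (height (world z) of right_mid above 0.098 m or height (world z) of left_mid above 0.116 m).
It fails at once if an egg cup is moved more than 20 mm (distance of any of cup_a, cup_b, cup_c from where it was at the start of the episode above 0.02 m).
It fails at once if the cooker, beaker, jar or spoon is moved more than 20 mm (distance of any of cooker, beaker, jar, spoon from where it was at the start of the episode above 0.02 m).
It also fails if it takes over 51 s, if anything falls off the work surface, if the arm or the gripper's body presses on something with over 40 N, if the wrist force passes 120 N, or if a joint passes its speed limit or range.

## Robot

A 6-joint arm with a two-finger parallel gripper is mounted at the origin on the work surface. World frame = base frame: x ahead of the robot, y to its left, z up, the work surface at z = 0. Lengths are in m, angles in degrees, forces in N, time in s.
With the tool pointing down it reaches from about 0.4 to 0.825 m from the base axis. Payload 7 kg.
Tool frame: the origin (TCP) lies midway between the tips of the shut fingers; the grasp point (between the pads) lies 19 mm behind it; z points along the fingers, y is the line along which they close (so a half turn about z gives the same grasp; the last joint's range is limited). The gripper opens to 88 mm and grips with 3 to 60 N. Pads are 19 mm wide; open, the fingers measure 130 mm over their backs; the gripper's body (78 mm by 193 mm) begins 47 mm behind the grasp point.
Start: joints at [91.163, 20.546, 0.682, 0, -70.136, -16.507], TCP at [0.179, 0.651, 0.227] pointing down, gripper open.
Joint ranges: [-176.03, 176.03], [-82.01, 121.73], [-58.28, 71.71], [-173.87, 95.51], [-174.79, -0.11], [-173.66, 173.66]. Speed limits (degrees/s): [136.94, 136.94, 172.46, 180, 180, 180].

## Interface

Orientations are given as [roll, pitch, yaw] about the fixed x, y, z axes, in that order (R = Rz(yaw) Ry(pitch) Rx(roll)).
In Python, from plant import ctrl gives the robot as it stands.
- The arm moves only by the tool step_arm, never from a script. Its argument "rows" is a list of rows, each a list of 3 entries, a list of its own where there are three numbers: the closure, from 0 (fully open) to 1 (shut), then the shift along the world's x, y, z in mm, then the turn, a rotation vector about the world's x, y, z in rad. A call has exactly 5 rows; each row is the pose to reach, as a shift and turn from the pose commanded when the call began; what a row does not reach only later rows make up. A row lasts 1/12 s, in which the tool goes at most 41.7 mm and 7.16 degrees, less where a joint would pass 70% of its speed; a pose out of reach is approached as far as the arm can. A call with a gripper value outside its range is refused whole. The fingers move at their own pace and stop on an object; the grip force is fixed at half the most. Time passes only in rows, so rows that repeat a pose let the fingers close, or fill a call up. It gives the time, the measured TCP pose, the force, the opening and the grip force at its end, in the units of the state.
- ctrl.get_obs(): the state, without advancing time (a new reading comes with each control period).
- ctrl.snapshot(name): name is "scene" or "top" or "wrist"; returns the picture (420x560x3 uint8, red, green, blue); there is no depth.
- ctrl.camera_model(name): a dict with "intrinsics" (3x3 intrinsics, pixels), "R" (3x3) and "t" (3): a world point X has camera coordinates R X + t. Camera axes: x right, y down, z forward; pixel columns grow to the right and rows downward; lengths in m; the calibration is good to about 2 mm. A picture is of the moment at which its call begins: read the wrist's pose just before it. camera_model takes no time and is no camera call; for the wrist camera it gives the pose at the moment of the call.
- ctrl.close_job(): hands the job in; it is judged then, once.
The state is a dict: "clock": time; "joint_pos": joint angles; "qvel": joint speeds; "tau": joint torques, N m; "tool_pos": TCP position; "orientation": TCP orientation; "force": force on the tool from outside, world axes, zero at the start; "moment": the same for the moment, N m; "opening": finger opening in m; "gripper_force": force on a finger pad.
Only numpy, scipy, OpenCV 4.12 (cv2) and the standard library are available. Lean on these libraries where they do the work, as an engineer would, in place of code of your own. Each camera call takes 0.05 s, during which the arm holds its last target. There are 200 camera calls.

## Working session

There is one attempt and no reset: what is moved stays moved. The work goes in short steps, Python scripts to look and compute and a tool call to move; the robot and the scene stay as the last step left them, time stands still between calls to the robot, and variables do not carry over. Pictures are saved under pics/ and viewed, at most 10 in all, crops included, and the job is handed in when it is done.

Besides the shell and the picture viewer there is one more tool, called after "Request:" as name(argument=value, ...), one argument or row to a line, values as JSON. step_arm: Moves the arm, as the interface text tells. Its arguments: {"type":"object","properties":{"rows":{"type":"array"}},"required":["rows"]}

```bash
mkdir -p pics; python3 - <<'E'
from plant import ctrl
import cv2,numpy as np
o=ctrl.get_obs();print({k:np.round(v,3).tolist() for k,v in o.items()})
for n in("scene","top"):
    im=ctrl.snapshot(n);cv2.imwrite(f"pics/{n}0.png",im[:,:,::-1])
    m=ctrl.camera_model(n);print(n,{k:np.round(v,4).tolist() for k,v in m.items()})
E
```

```text
{'clock': 0.0, 'joint_pos': [91.163, 20.591, 0.633, -0.02, -70.134, -16.508], 'qvel': [-0.019, 0.011, -0.038, 0.042, -0.06, -0.059], 'tau': [0.001, -58.272, 29.305, 6.997, 0.007, -0.0], 'tool_pos': [0.179, 0.65, 0.226], 'orientation': [179.906, -0.008, -15.352], 'force': [1.424, -0.472, 0.854], 'moment': [-0.002, 0.018, 0.01], 'gripper_force': 0.0, 'opening': 0.087}
scene {'intrinsics': [[459.7274, 0.0, 268.1104], [0.0, 459.7274, 206.6597], [0.0, 0.0, 1.0]], 'R': [[-0.7281, 0.6854, -0.0124], [0.4526, 0.4671, -0.7596], [-0.5148, -0.5587, -0.6503]], 't': [0.3726, -0.1498, 1.7095]}
top {'intrinsics': [[507.4312, 0.0, 280.1362], [0.0, 507.4312, 208.3816], [0.0, 0.0, 1.0]], 'R': [[-0.0181, -0.9998, 0.009], [-0.9981, 0.0175, -0.0587], [0.0585, -0.01, -0.9982]], 't': [-0.0097, 0.5075, 1.5016]}
```

View pics/scene0.png

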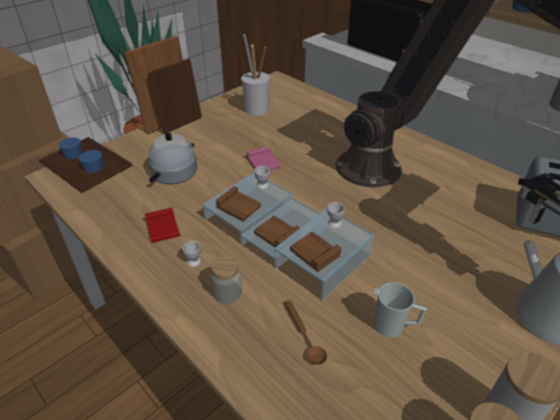

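View pics/top0.png

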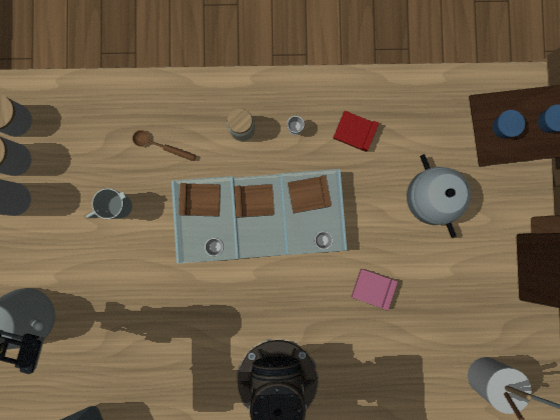

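The top view shows the stand at cols 173–346, rows 170–262. The left bracket is near (200,200), the bottom one near (255,200), and the right one near (310,194) is visibly turned. Cups stand at (214,246) and (323,240). Red and pink look-alikes lie clear of the stand. I'll enlarge this area and segment it.

```bash
cat > h.py <<'E'
from plant import ctrl
import cv2,numpy as np
def ray(n,uv,z,m=None):
    m=m or ctrl.camera_model(n);K,R,t=(np.array(m[k],float) for k in("intrinsics","R","t"))
    uv=np.atleast_2d(uv).astype(float);d=np.c_[uv,np.ones(len(uv))]@np.linalg.inv(K).T@R;c=-R.T@t
    return (c+d*((z-c[2])/d[:,2])[:,None])[:,:2]
def snap(n,name):
    im=np.ascontiguousarray(ctrl.snapshot(n)[:,:,::-1]);cv2.imwrite(f"pics/{name}.png",im);return im
E
python3 - <<'E'
from h import *
im=cv2.imread("pics/top0.png")
c=im[165:270,165:355];cv2.imwrite("pics/crop0.png",cv2.resize(c,None,fx=4.2,fy=4.2,interpolation=cv2.INTER_CUBIC))
h=cv2.cvtColor(im,cv2.COLOR_BGR2HSV);print(h[200,205],h[205,255],h[195,305],h[220,255],h[150,255])
m=cv2.inRange(h,(0,90,30),(18,255,170));m[:165]=0;m[270:]=0;m[:,:170]=0;m[:,350:]=0
for ct in cv2.findContours(m,cv2.RETR_EXTERNAL,cv2.CHAIN_APPROX_NONE)[0]:
    if cv2.contourArea(ct)>200:print(cv2.contourArea(ct),cv2.minAreaRect(ct),cv2.boxPoints(cv2.minAreaRect(ct)).round(1).tolist())
E
```

```text
[ 13 132 110] [ 14 129 101] [ 13 129 111] [ 69  19 136] [ 18  93 143]
1931.5 ((259.5, 248.5), (179.0, 41.0), 0.0) [[170.0, 269.0], [170.0, 228.0], [349.0, 228.0], [349.0, 269.0]]
1083.5 ((253.51055908203125, 200.1851043701172), (30.436063766479492, 38.023685455322266), 86.72950744628906) [[233.6999969482422, 186.10000610351562], [271.6000061035156, 183.89999389648438], [273.3999938964844, 214.3000030517578], [235.39999389648438, 216.5]]
1169.5 ((199.25320434570312, 199.17013549804688), (39.60832977294922, 31.334945678710938), 2.2906100749969482) [[178.8000030517578, 214.0], [180.10000610351562, 182.6999969482422], [219.6999969482422, 184.3000030517578], [218.39999389648438, 215.60000610351562]]
1110.5 ((309.09344482421875, 193.88587951660156), (31.008739471435547, 38.22270965576172), 79.11447143554688) [[287.3999938964844, 182.3000030517578], [324.8999938964844, 175.10000610351562], [330.79998779296875, 205.5], [293.29998779296875, 212.6999969482422]]
1020.0 ((243.29296875, 168.11770629882812), (13.926873207092285, 147.5369873046875), 86.9471206665039) [[169.3000030517578, 165.10000610351562], [316.6000061035156, 157.1999969482422], [317.29998779296875, 171.10000610351562], [170.0, 179.0]]
```

View pics/crop0.png

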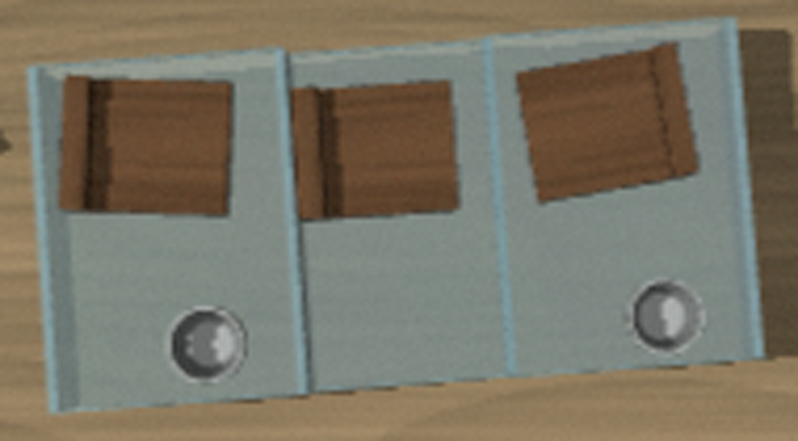

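The crop shows each bracket's upturned edge as a separate strip: left at x≈62–90, bottom at ≈294–325, right at ≈653–697. That gives clear corners to cast rays from.

```bash
python3 - <<'E'
from h import *
def P(pts,z): return ray("top",(np.array(pts,float)+.5)/4.2-.5+165,z)
def rep(n,zb,free,outer,inner):
    f=P(free,zb+.018);o=P(outer,zb+.035);i=P(inner,zb+.035)
    e=(o.mean(0)+i.mean(0))/2;fm=f.mean(0);d=e-fm;u=d/np.linalg.norm(d)
    w=sum(a[1]-a[0] for a in(f,o,i));
    print(n,"len(101)",np.linalg.norm(d).round(4),"wid",[np.linalg.norm(a[1]-a[0]).round(4) for a in(f,o,i)],"edge",e.round(4),"mid",(fm+u*.055).round(4),"mid2",(e-u*.046).round(4),"yaw y-axis",np.degrees(np.arctan2(d[1],d[0])).round(2),"width dir yaw",np.degrees(np.arctan2(w[1],w[0])).round(2))
rep("left",.082,[(233,82),(228,216)],[(67,76),(61,210)],[(91,79),(85,213)])
rep("bottom",.045,[(449,80),(459,211)],[(294,90),(301,218)],[(317,88),(326,217)])
rep("right",.064,[(518,74),(540,202)],[(676,42),(697,172)],[(653,50),(674,178)])
a=P([(30,68),(55,410),(281,52),(305,392)],.082);b=P([(735,18),(762,357)],.064)
print(a.round(4),b.round(4))
for v in(a[1]-a[0],a[3]-a[2],b[1]-b[0]):print(np.degrees(np.arctan2(v[1],v[0])))
E
```

```text
left len(101) 0.1005 wid [np.float64(0.0903), np.float64(0.0892), np.float64(0.0892)] edge [0.5322 0.2532] mid [0.5307 0.2077] mid2 [0.5307 0.2072] yaw y-axis 88.03 width dir yaw 177.12
bottom len(101) 0.0985 wid [np.float64(0.0909), np.float64(0.0876), np.float64(0.0883)] edge [0.5265 0.1012] mid [0.5286 0.0577] mid2 [0.5288 0.0553] yaw y-axis 92.85 width dir yaw -177.01
right len(101) 0.0995 wid [np.float64(0.0887), np.float64(0.089), np.float64(0.0876)] edge [ 0.5497 -0.1467] mid [ 0.5427 -0.1027] mid2 [ 0.5425 -0.1012] yaw y-axis -81.02 width dir yaw -171.86
[[0.5878 0.2905]
 [0.3556 0.2749]
 [0.5958 0.1196]
 [0.3646 0.1063]] [[ 0.6164 -0.1933]
 [ 0.3821 -0.206 ]]
-176.16894362200034
-176.70100806257057
-176.89634815506196
```

The right bracket's edge is at about (0.550, −0.147), yawed 8.6° from world y. I'll move above it with a turn of +24°.

Request:
step_arm(
  rows=[
    [0,[0,0,35],[0,0,0.08]],
    [0,[16,-34,40],[0,0,0.16]],
    [0,[33,-70,40],[0,0,0.25]],
    [0,[50,-106,40],[0,0,0.33]],
    [0,[66,-142,40],[0,0,0.418]],
  ],
)

```text
clock: 0.52
tool_pos: [0.245, 0.5071, 0.266]
orientation: [180.0, 0.0, 8.9]
force: [2.1, -1.0, 1.2]
opening: 0.0872
gripper_force: 0.0
```

Request:
step_arm(
  rows=[
    [0,[17,-36,0],[0,0,0]],
    [0,[34,-72,0],[0,0,0]],
    [0,[51,-108,0],[0,0,0]],
    [0,[67,-145,0],[0,0,0]],
    [0,[84,-181,0],[0,0,0]],
  ],
)

```text
clock: 0.93
tool_pos: [0.3287, 0.3257, 0.2664]
orientation: [180.0, 0.0, 8.6]
force: [1.2, -0.2, -0.4]
opening: 0.0878
gripper_force: 0.0
```

Request:
step_arm(
  rows=[
    [0,[17,-36,0],[0,0,0]],
    [0,[34,-72,0],[0,0,0]],
    [0,[51,-108,0],[0,0,0]],
    [0,[67,-145,0],[0,0,0]],
    [0,[84,-181,0],[0,0,0]],
  ],
)

```text
clock: 1.35
tool_pos: [0.4126, 0.1449, 0.2667]
orientation: [-180.0, -0.0, 8.6]
force: [1.3, 0.0, -0.5]
opening: 0.0877
gripper_force: 0.0
```

Request:
step_arm(
  rows=[
    [0,[17,-36,0],[0,0,0]],
    [0,[34,-72,0],[0,0,0]],
    [0,[51,-108,0],[0,0,0]],
    [0,[67,-145,0],[0,0,0]],
    [0,[84,-181,0],[0,0,0]],
  ],
)

```text
clock: 1.77
tool_pos: [0.4967, -0.0362, 0.2666]
orientation: [-180.0, -0.0, 8.6]
force: [0.1, 2.0, -0.2]
opening: 0.088
gripper_force: 0.0
```

Request:
step_arm(
  rows=[
    [0,[17,-36,0],[0,0,0]],
    [0,[34,-72,0],[0,0,0]],
    [0,[53,-111,0],[0,0,0]],
    [0,[53,-111,-30],[0,0,0]],
    [0,[53,-111,-60],[0,0,0]],
  ],
)

```text
clock: 2.18
tool_pos: [0.551, -0.1476, 0.2062]
orientation: [180.0, -0.1, 8.4]
force: [-0.9, 1.4, -1.8]
opening: 0.0876
gripper_force: 0.0
```

```bash
python3 - <<'E'
from h import *
print(ctrl.get_obs()["tool_pos"]);m=ctrl.camera_model("wrist");print({k:np.round(v,4).tolist() for k,v in m.items()})
np.savez("pics/w1.npz",**m);snap("wrist","w1")
E
```

```text
[ 0.55099174 -0.14764694  0.2062347 ]
{'intrinsics': [[361.9575, 0.0, 283.5757], [0.0, 361.9575, 209.1467], [0.0, 0.0, 1.0]], 'R': [[0.1461, -0.9893, 0.0004], [-0.9524, -0.1406, 0.2703], [-0.2674, -0.0399, -0.9628]], 't': [-0.2269, 0.4743, 0.5112]}
```

View pics/w1.png

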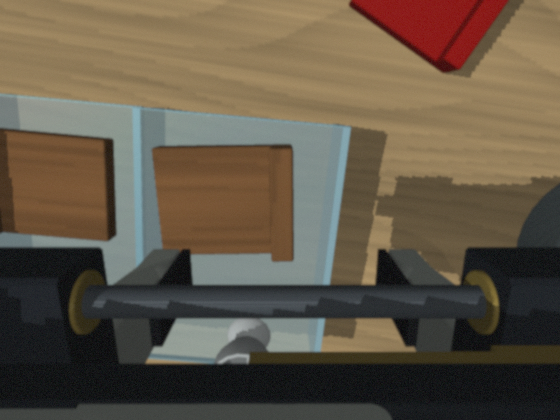

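The wrist view shows the right bracket: base free end at col ≈155–162, edge strip from (271,148) to (293,260). It is squarely aligned with the gripper. The bottom bracket's free end is at col ≈112, rows 138–239.

```bash
python3 - <<'E'
from h import *
m={k:v for k,v in np.load("pics/w1.npz").items()}
p=ray("w",[(292,146),(293,260),(271,148),(271,262)],.099,m);f=ray("w",[(154,147),(163,253)],.082,m);b=ray("w",[(112,138),(113,239)],.063,m)
print(p.round(4),p.mean(0).round(4),f.round(4),f.mean(0).round(4),b.round(4))
for v in(p[0]-p[1],p[2]-p[3],f[0]-f[1],b[0]-b[1],):print(np.degrees(np.arctan2(v[1],v[0])).round(1),np.linalg.norm(v).round(4))
d=p.mean(0)-f.mean(0);print(np.degrees(np.arctan2(d[1],d[0])),np.linalg.norm(d))
E
```

```text
[[ 0.5959 -0.1474]
 [ 0.5077 -0.1618]
 [ 0.5923 -0.1326]
 [ 0.5035 -0.1448]] [ 0.5498 -0.1467] [[ 0.578  -0.0428]
 [ 0.4908 -0.0547]] [ 0.5344 -0.0487] [[ 0.5773 -0.002 ]
 [ 0.4888 -0.0046]]
9.3 0.0894
7.9 0.0897
7.8 0.088
1.7 0.0885
-81.01821280991477 0.09914696890587603
```

Request:
step_arm(
  rows=[
    [0,[-1,1,-35],[0,0,0]],
    [0,[-1,1,-70],[0,0,0]],
    [0,[-1,1,-95],[0,0,0]],
    [0,[-1,1,-112],[0,0,0]],
    [0.3,[-1,1,-119],[0,0,0]],
  ],
)

```text
clock: 2.65
tool_pos: [0.5469, -0.1437, 0.0852]
orientation: [-180.0, 0.3, 8.6]
force: [-0.2, -0.8, -0.1]
opening: 0.0847
gripper_force: 0.0
```

Request:
step_arm(
  rows=[
    [0.6,[0,0,0],[0,0,0]],
    [1,[0,0,0],[0,0,0]],
    [1,[0,0,0],[0,0,0]],
    [1,[0,0,0],[0,0,0]],
    [1,[0,0,0],[0,0,0]],
  ],
)

```text
clock: 3.07
tool_pos: [0.5494, -0.144, 0.0889]
orientation: [180.0, -0.1, 8.6]
force: [-0.3, -0.3, -0.0]
opening: 0.0536
gripper_force: 0.0
```

Request:
step_arm(
  rows=[
    [1,[0,-2,-2],[0,0,0]],
    [1,[0,-2,-2],[0,0,0]],
    [1,[0,-2,-2],[0,0,0]],
    [1,[0,-2,-2],[0,0,0]],
    [1,[0,-2,-2],[0,0,0]],
  ],
)

```text
clock: 3.48
tool_pos: [0.5486, -0.1461, 0.0856]
orientation: [180.0, 0.0, 8.6]
force: [0.0, -0.1, 0.2]
opening: 0.02
gripper_force: 0.0
```

Request:
step_arm(
  rows=[
    [1,[0,-2,-2],[0,0,0]],
    [1,[0,-2,-2],[0,0,0]],
    [1,[0,-2,-2],[0,0,0]],
    [1,[0,-2,-2],[0,0,0]],
    [1,[0,-2,-2],[0,0,0]],
  ],
)

```text
clock: 3.9
tool_pos: [0.5494, -0.1473, 0.0853]
orientation: [-180.0, -0.1, 8.7]
force: [-5.9, 7.7, 16.1]
opening: 0.0178
gripper_force: 30.0
```

Request:
step_arm(
  rows=[
    [1,[-1,5,1],[0,0,-0.01]],
    [1,[-3,16,2],[0,0,-0.03]],
    [1,[-5,28,2],[0,0,-0.05]],
    [1,[-7,40,2],[0,0,-0.075]],
    [1,[-9,52,2],[0,0,-0.098]],
  ],
)

```text
clock: 4.32
tool_pos: [0.5394, -0.0958, 0.0854]
orientation: [180.0, 0.0, 2.9]
force: [-0.4, -1.7, -0.7]
opening: 0.018
gripper_force: 30.0
```

Request:
step_arm(
  rows=[
    [1,[-2,12,0],[0,0,0]],
    [1,[-4,24,0],[0,0,0]],
    [1,[-6,36,0],[0,0,0]],
    [1,[-7,48,0],[0,0,0]],
    [1,[-8,58,0],[0,0,0]],
  ],
)

```text
clock: 4.73
tool_pos: [0.5313, -0.0368, 0.0854]
orientation: [-180.0, 0.0, 3.0]
force: [0.1, 0.4, -1.5]
opening: 0.018
gripper_force: 30.0
```

Request:
step_arm(
  rows=[
    [1,[0,5,0],[0,0,0]],
    [1,[0,10,0],[0,0,0]],
    [1,[0,14,0],[0,0,0]],
    [1,[0,17,0],[0,0,0]],
    [1,[0,18,0],[0,0,0]],
  ],
)

```text
clock: 5.15
tool_pos: [0.5317, -0.0198, 0.0855]
orientation: [180.0, 0.0, 3.0]
force: [-0.6, 0.8, -2.7]
opening: 0.018
gripper_force: 30.0
```

```bash
python3 - <<'E'
from h import *
print(ctrl.get_obs()["tool_pos"])
im=snap("wrist","w2");m=ctrl.camera_model("wrist");np.savez("pics/w2.npz",**m)
E
```

```text
[ 0.53165655 -0.01982996  0.08549315]
```

View pics/w2.png

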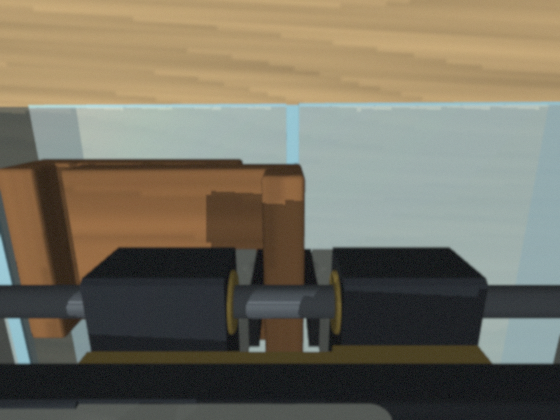

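The right bracket lies in line over the bottom one, with far sides at rows ≈160 and 166. The bottom's edge is at the left, cols 5–60. About 10–13 mm remain, so I push on until there is contact.

Request:
step_arm(
  rows=[
    [1,[0,3,0],[0,0,0]],
    [1,[0,6,0],[0,0,0]],
    [1,[0,8,0],[0,0,0]],
    [1,[0,10,0],[0,0,0]],
    [1,[0,10,0],[0,0,0]],
  ],
)

```text
clock: 5.62
tool_pos: [0.5317, -0.0098, 0.0856]
orientation: [-180.0, -0.0, 3.0]
force: [-0.3, 0.3, -1.0]
opening: 0.0178
gripper_force: 30.0
```

Request:
step_arm(
  rows=[
    [1,[0,1,0],[0,0,0]],
    [1,[0,2,0],[0,0,0]],
    [1,[0,2,0],[0,0,0]],
    [1,[0,2,0],[0,0,0]],
    [1,[0,2,0],[0,0,0]],
  ],
)

```text
clock: 6.03
tool_pos: [0.5316, -0.0081, 0.0856]
orientation: [180.0, -0.0, 3.0]
force: [-0.2, 0.7, -2.3]
opening: 0.0177
gripper_force: 30.0
```

```bash
python3 - <<'E'
from h import *
im=snap("top","t3")
c=im[165:270,165:355];cv2.imwrite("pics/crop3.png",cv2.resize(c,None,fx=4.2,fy=4.2,interpolation=cv2.INTER_CUBIC))
o=ctrl.get_obs();print(o["tool_pos"],o["force"])
E
```

```text
[ 0.53160338 -0.00814303  0.08555644] [-0.85223565  0.24508672 -1.52016374]
```

View pics/crop3.png

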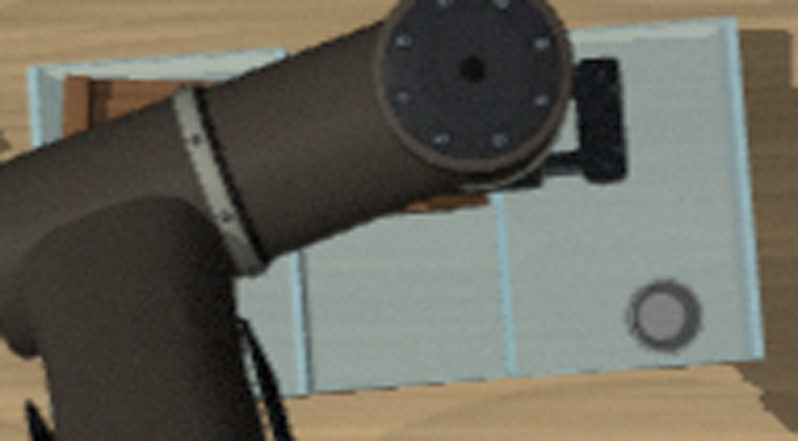

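The top view is blocked by the arm. There is no contact yet, so I creep on.

Request:
step_arm(
  rows=[
    [1,[0,1,0],[0,0,0]],
    [1,[0,2,0],[0,0,0]],
    [1,[0,2,0],[0,0,0]],
    [1,[0,2,0],[0,0,0]],
    [1,[0,2,0],[0,0,0]],
  ],
)

```text
clock: 6.5
tool_pos: [0.5316, -0.006, 0.0856]
orientation: [-180.0, -0.0, 3.0]
force: [-0.5, 0.9, -2.1]
opening: 0.0175
gripper_force: 30.0
```

Request:
step_arm(
  rows=[
    [1,[0,1,0],[0,0,0]],
    [1,[0,1,0],[0,0,0]],
    [1,[0,1,0],[0,0,0]],
    [1,[0,1,0],[0,0,0]],
    [1,[0,1,0],[0,0,0]],
  ],
)

```text
clock: 6.92
tool_pos: [0.5316, -0.0051, 0.0855]
orientation: [-180.0, 0.0, 3.0]
force: [-0.1, -0.8, -2.6]
opening: 0.018
gripper_force: 30.0
```

Request:
step_arm(
  rows=[
    [1,[0,1,0],[0,0,0]],
    [1,[0,1,0],[0,0,0]],
    [1,[0,1,0],[0,0,0]],
    [1,[0,1,0],[0,0,0]],
    [1,[0,1,0],[0,0,0]],
  ],
)

```text
clock: 7.33
tool_pos: [0.5317, -0.0044, 0.0857]
orientation: [180.0, -0.0, 3.0]
force: [0.6, -5.0, -1.2]
opening: 0.0177
gripper_force: 30.0
```

Request:
step_arm(
  rows=[
    [1,[0,1,0],[0,0,0]],
    [1,[0,1,0],[0,0,0]],
    [1,[0,1,0],[0,0,0]],
    [1,[0,1,0],[0,0,0]],
    [1,[0,1,0],[0,0,0]],
  ],
)

```text
clock: 7.75
tool_pos: [0.5317, -0.0043, 0.0858]
orientation: [179.9, 0.0, 3.0]
force: [2.0, -10.9, -0.8]
opening: 0.018
gripper_force: 30.0
```

```bash
python3 - <<'E'
from h import *
im=snap("wrist","w4");m=ctrl.camera_model("wrist");np.savez("pics/w4.npz",**m)
cv2.imwrite("pics/w4c.png",cv2.resize(im[130:350,0:330],None,fx=2.4,fy=2.4,interpolation=cv2.INTER_CUBIC))
E
```

```text
(no output)
```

View pics/w4c.png

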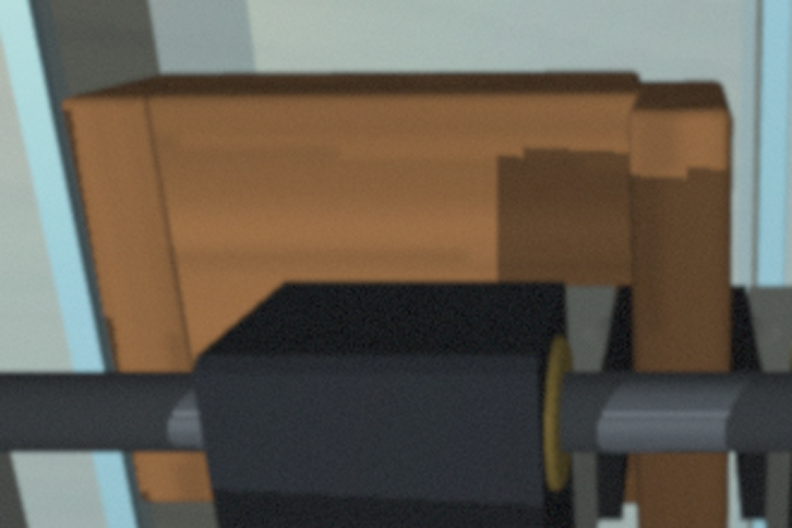

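The right bracket is home: its free end is flush against the bottom's edge (joint line at crop x≈150–185) and contact force is 11 N. I release it, lift and go to the left bracket.

Request:
step_arm(
  rows=[
    [1,[0,-1,0],[0,0,0]],
    [0.7,[0,-2,0],[0,0,0]],
    [0,[0,-2,0],[0,0,0]],
    [0,[0,-2,0],[0,0,0]],
    [0,[0,-2,0],[0,0,0]],
  ],
)

```text
clock: 8.22
tool_pos: [0.5318, -0.0047, 0.0857]
orientation: [-180.0, -0.0, 3.0]
force: [-0.6, 0.1, 0.5]
opening: 0.0391
gripper_force: 0.0
```

Request:
step_arm(
  rows=[
    [0,[0,0,0],[0,0,0]],
    [0,[0,0,0],[0,0,0]],
    [0,[0,0,0],[0,0,0]],
    [0,[0,0,0],[0,0,0]],
    [0,[0,0,3],[0,0,0]],
  ],
)

```text
clock: 8.63
tool_pos: [0.5312, -0.0051, 0.0882]
orientation: [180.0, 0.1, 3.0]
force: [0.0, -0.2, -0.7]
opening: 0.0721
gripper_force: 0.0
```

Request:
step_arm(
  rows=[
    [0,[0,0,30],[0,0,0]],
    [0,[0,0,65],[0,0,0]],
    [0,[0,0,100],[0,0,0]],
    [0,[0,25,115],[0,0,-0.04]],
    [0,[0,60,115],[0,0,-0.094]],
  ],
)

```text
clock: 9.05
tool_pos: [0.5338, 0.0546, 0.2087]
orientation: [-179.9, -0.4, -2.6]
force: [0.9, 1.6, -0.2]
opening: 0.0875
gripper_force: 0.0
```

Request:
step_arm(
  rows=[
    [0,[0,40,0],[0,0,0]],
    [0,[0,80,0],[0,0,0]],
    [0,[0,120,0],[0,0,0]],
    [0,[0,160,0],[0,0,0]],
    [0,[0,198,0],[0,0,0]],
  ],
)

```text
clock: 9.47
tool_pos: [0.5312, 0.255, 0.204]
orientation: [-180.0, -0.0, -2.4]
force: [1.2, -0.9, 0.1]
opening: 0.0878
gripper_force: 0.0
```

```bash
python3 - <<'E'
from h import *
im=snap("wrist","w5");m=ctrl.camera_model("wrist");np.savez("pics/w5.npz",**m)
print(ctrl.get_obs()["tool_pos"],ctrl.get_obs()["orientation"])
E
```

```text
[0.53206653 0.26044525 0.20366767] [-1.79909853e+02 -8.90524227e-02 -2.23889058e+00]
```

View pics/w5.png

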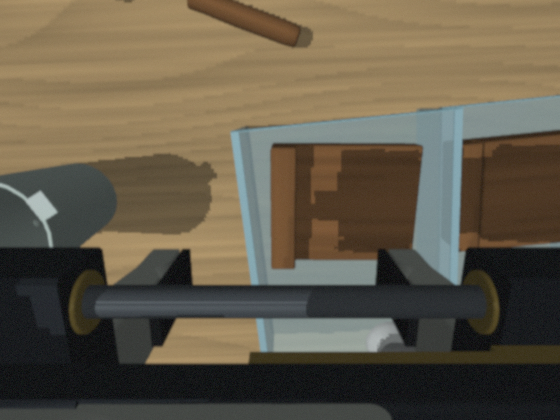

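The left bracket's edge strip runs (272,147) to (294,268), parallel to the fingers, so the yaw is right. I let the arm settle and then descend.

Request:
step_arm(
  rows=[
    [0,[0,0,-10],[0,0,0]],
    [0,[0,0,-20],[0,0,0]],
    [0,[0,0,-20],[0,0,0]],
    [0,[0,0,-20],[0,0,0]],
    [0,[0,0,-20],[0,0,0]],
  ],
)

```text
clock: 9.93
tool_pos: [0.5318, 0.2517, 0.1837]
orientation: [180.0, 0.0, -2.5]
force: [0.3, -0.0, 0.7]
opening: 0.0876
gripper_force: 0.0
```

```bash
python3 - <<'E'
from h import *
print(ctrl.get_obs()["tool_pos"],ctrl.get_obs()["orientation"])
m={k:v for k,v in np.load("pics/w5.npz").items()}
p=ray("w",[(272,147),(273,268),(294,147),(295,267)],.117,m);f=ray("w",[(420,147),(413,259)],.1,m)
print(p.mean(0),f.mean(0))
for v in(p[0]-p[1],p[2]-p[3],f[0]-f[1]):print(np.degrees(np.arctan2(v[1],v[0])).round(1),np.linalg.norm(v).round(4))
E
```

```text
[0.5318083  0.25173718 0.1836612 ] [ 1.79980636e+02  2.02359273e-03 -2.47034163e+00]
[0.53410719 0.26003456] [0.52909323 0.16085244]
-2.2 0.0882
-1.3 0.0874
0.0 0.0867
```

Request:
step_arm(
  rows=[
    [0,[0,1,-25],[0,0,0]],
    [0,[1,1,-50],[0,0,0]],
    [0.3,[1,1,-70],[0,0,0.004]],
    [0.8,[1,1,-79],[0,0,0.004]],
    [1,[1,1,-79],[0,0,0.004]],
  ],
)

```text
clock: 10.35
tool_pos: [0.5319, 0.2525, 0.1029]
orientation: [179.9, 0.1, -2.2]
force: [-1.4, 0.2, 0.6]
opening: 0.0728
gripper_force: 0.0
```

Request:
step_arm(
  rows=[
    [1,[0,0,0],[0,0,0]],
    [1,[0,0,0],[0,0,0]],
    [1,[0,0,0],[0,0,0]],
    [1,[0,0,0],[0,0,0]],
    [1,[0,0,0],[0,0,0]],
  ],
)

```text
clock: 10.77
tool_pos: [0.5329, 0.2542, 0.1055]
orientation: [-179.9, -0.1, -2.2]
force: [0.1, -0.2, -0.0]
opening: 0.04
gripper_force: 0.0
```

Request:
step_arm(
  rows=[
    [1,[0,0,0],[0,0,0]],
    [1,[0,0,0],[0,0,0]],
    [1,[0,0,0],[0,0,0]],
    [1,[0,0,0],[0,0,0]],
    [1,[0,0,0],[0,0,0]],
  ],
)

```text
clock: 11.18
tool_pos: [0.5327, 0.2541, 0.1047]
orientation: [-180.0, -0.0, -2.2]
force: [0.0, 1.5, 0.5]
opening: 0.0178
gripper_force: 30.0
```

Request:
step_arm(
  rows=[
    [1,[0,-5,0],[0,0,0.01]],
    [1,[-1,-16,0],[0,0,0.03]],
    [1,[-2,-28,0],[0,0,0.05]],
    [1,[-3,-40,0],[0,0,0.07]],
    [1,[-4,-52,0],[0,0,0.091]],
  ],
)

```text
clock: 11.6
tool_pos: [0.5287, 0.2015, 0.1047]
orientation: [-180.0, -0.0, 3.2]
force: [0.2, 0.4, 0.2]
opening: 0.0176
gripper_force: 30.0
```

Request:
step_arm(
  rows=[
    [1,[-1,-12,0],[0,0,0]],
    [1,[-1,-24,0],[0,0,0]],
    [1,[-2,-36,0],[0,0,0]],
    [1,[-2,-48,0],[0,0,0]],
    [1,[-3,-58,0],[0,0,0]],
  ],
)

```text
clock: 12.02
tool_pos: [0.5258, 0.1427, 0.1047]
orientation: [-180.0, -0.0, 3.0]
force: [1.0, 1.0, 1.1]
opening: 0.0176
gripper_force: 30.0
```

Request:
step_arm(
  rows=[
    [1,[0,-8,0],[0,0,0]],
    [1,[0,-16,0],[0,0,0]],
    [1,[0,-22,0],[0,0,0]],
    [1,[0,-26,0],[0,0,0]],
    [1,[0,-27,0],[0,0,0]],
  ],
)

```text
clock: 12.43
tool_pos: [0.5258, 0.1165, 0.1047]
orientation: [-180.0, -0.0, 3.0]
force: [-0.6, 2.6, 1.3]
opening: 0.0179
gripper_force: 30.0
```

Request:
step_arm(
  rows=[
    [1,[0,-2,0],[0,0,0]],
    [1,[0,-4,0],[0,0,0]],
    [1,[0,-6,0],[0,0,0]],
    [1,[0,-6,0],[0,0,0]],
    [1,[0,-6,0],[0,0,0]],
  ],
)

```text
clock: 12.85
tool_pos: [0.5258, 0.1109, 0.1047]
orientation: [180.0, -0.0, 3.1]
force: [0.5, 1.0, 3.1]
opening: 0.0176
gripper_force: 30.0
```

Request:
step_arm(
  rows=[
    [1,[0,-1,0],[0,0,0]],
    [1,[0,-2,0],[0,0,0]],
    [1,[0,-3,0],[0,0,0]],
    [1,[0,-3,0],[0,0,0]],
    [1,[0,-3,0],[0,0,0]],
  ],
)

```text
clock: 13.27
tool_pos: [0.5257, 0.1079, 0.1046]
orientation: [-180.0, -0.0, 3.0]
force: [0.4, 1.9, 3.6]
opening: 0.0176
gripper_force: 30.0
```

Request:
step_arm(
  rows=[
    [1,[0,-1,0],[0,0,0]],
    [1,[0,-1,0],[0,0,0]],
    [1,[0,-1,0],[0,0,0]],
    [1,[0,-1,0],[0,0,0]],
    [1,[0,-1,0],[0,0,0]],
  ],
)

```text
clock: 13.68
tool_pos: [0.5257, 0.1069, 0.1046]
orientation: [180.0, -0.0, 3.1]
force: [0.1, 2.7, 5.3]
opening: 0.0175
gripper_force: 30.0
```

```bash
python3 - <<'E'
from h import *
im=snap("wrist","w6")
cv2.imwrite("pics/w6c.png",cv2.resize(im[130:350,230:560],None,fx=2.4,fy=2.4,interpolation=cv2.INTER_CUBIC))
E
```

```text
(no output)
```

View pics/w6c.png

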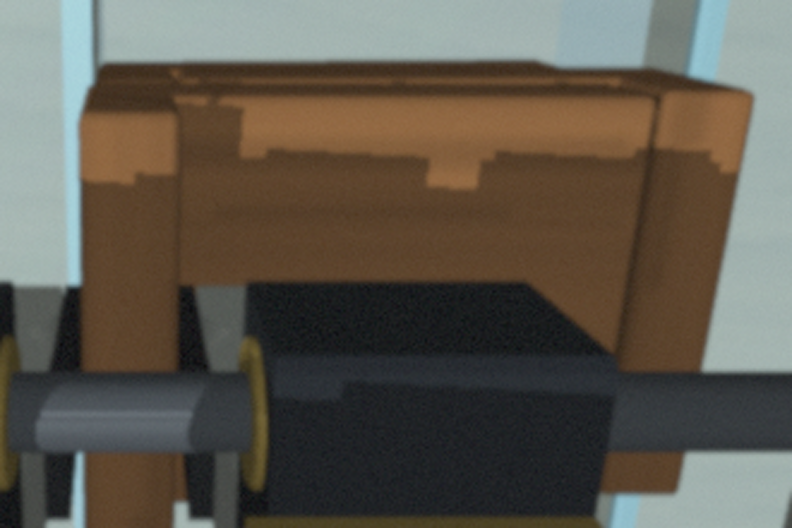

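Now only a thin dark gap remains at crop x≈650, and the pile is in line. One last millimetre, then I release.

Request:
step_arm(
  rows=[
    [1,[0,-1,0],[0,0,0]],
    [1,[0,-1,0],[0,0,0]],
    [1,[0,-1,0],[0,0,0]],
    [1,[0,-1,0],[0,0,0]],
    [1,[0,-1,0],[0,0,0]],
  ],
)

```text
clock: 14.15
tool_pos: [0.5256, 0.1059, 0.1046]
orientation: [180.0, -0.0, 3.0]
force: [0.9, 2.2, 3.4]
opening: 0.0181
gripper_force: 30.0
```

Request:
step_arm(
  rows=[
    [0.6,[0,0,0],[0,0,0]],
    [0,[0,0,0],[0,0,0]],
    [0,[0,0,0],[0,0,0]],
    [0,[0,0,0],[0,0,0]],
    [0,[0,0,0],[0,0,0]],
  ],
)

```text
clock: 14.57
tool_pos: [0.5252, 0.1056, 0.1042]
orientation: [180.0, 0.1, 3.0]
force: [0.5, -0.4, 0.1]
opening: 0.0455
gripper_force: 0.0
```

Request:
step_arm(
  rows=[
    [0,[0,0,0],[0,0,0]],
    [0,[0,0,0],[0,0,0]],
    [0,[0,0,0],[0,0,0]],
    [0,[0,0,2],[0,0,0]],
    [0,[0,0,15],[0,0,0]],
  ],
)

```text
clock: 14.98
tool_pos: [0.5243, 0.1053, 0.1179]
orientation: [179.9, 0.2, 3.0]
force: [-0.7, -0.6, 0.3]
opening: 0.0785
gripper_force: 0.0
```

Request:
step_arm(
  rows=[
    [0,[0,0,30],[0,0,0]],
    [0,[0,0,65],[0,0,0]],
    [0,[0,0,100],[0,0,0]],
    [0,[0,40,110],[0,0,0]],
    [0,[0,80,110],[0,0,0]],
  ],
)

```text
clock: 15.4
tool_pos: [0.5274, 0.1864, 0.2345]
orientation: [-179.8, -0.4, 2.9]
force: [1.8, 0.4, -0.5]
opening: 0.0873
gripper_force: 0.0
```

Request:
step_arm(
  rows=[
    [0,[-20,30,0],[0,0,0]],
    [0,[-40,60,0],[0,0,0]],
    [0,[-60,90,0],[0,0,0]],
    [0,[-80,120,0],[0,0,0]],
    [0,[-100,150,0],[0,0,0]],
  ],
)

```text
clock: 15.82
tool_pos: [0.4244, 0.3371, 0.2299]
orientation: [-180.0, -0.0, 3.0]
force: [0.6, 0.3, -0.6]
opening: 0.0877
gripper_force: 0.0
```

```bash
python3 - <<'E'
from h import *
im=snap("top","t7")
a=cv2.resize(im[165:265,165:355],None,fx=3,fy=3,interpolation=cv2.INTER_CUBIC)
s=snap("scene","s7");b=cv2.resize(s[160:260,190:380],None,fx=3,fy=3,interpolation=cv2.INTER_CUBIC)
cv2.imwrite("pics/fin.png",np.vstack([a,b])[:600])
E
```

```text
(no output)
```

View pics/fin.png

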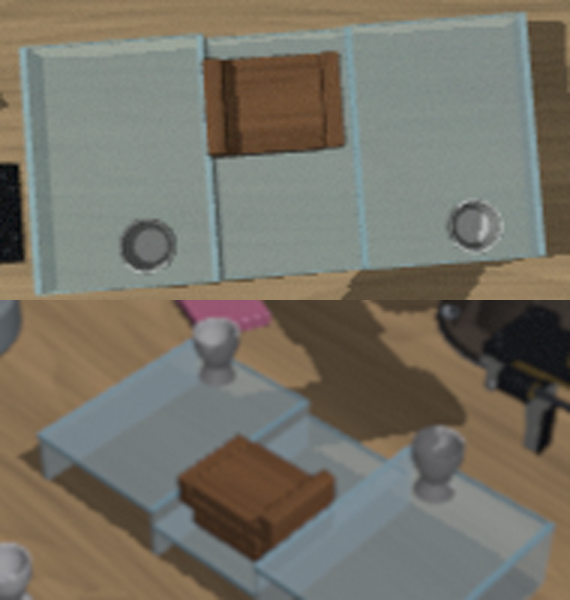

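The final pictures show the three brackets piled flat and in line, with edges at alternate ends. The cups have not moved and the robot is clear, so I hand in.

```bash
python3 -c "
from plant import ctrl
print(ctrl.close_job())"
```

```text
the job is handed in; nothing more can be done
None
```

I slid both brackets onto the pile, right one first and then left, and handed the job in at about 16 s. The last pictures show the pile flat and in line with the egg cups unmoved; no verdict came back.

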